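Draw the spun tube out of the angle centrifuge and hold it upright

ROBOT

A 7-joint arm with a two-finger parallel gripper is mounted at the origin on a cart in front of the work surface, level with it; the furniture and walls round the work are solid. World frame = base frame: x ahead of the robot, y to its left, z up, the work surface at z = 0. Lengths are in mm, angles in rad, forces in N, time in s.
With the tool pointing down it reaches from about 425 to 950 mm from the base axis. Payload 4.7 kg.
Tool frame: the origin (TCP) lies midway between the tips of the shut fingers; the grasp point (between the pads) lies 19 mm behind it; z points along the fingers, y is the line along which they close (so a half turn about z gives the same grasp; the last joint's range is limited). The gripper opens to 85 mm and grips with 20 to 120 N. Pads are 22 mm wide; open, the fingers measure 114 mm over their backs; the gripper's body (76 mm by 85 mm) begins 54 mm behind the grasp point. The pads swing forward as they close: fully open they stand 13 mm farther back than shut.
Start: joints at [-1.342, 0.469, -0.049, 1.532, 0.024, 1.141, -0.082], TCP at [172.052, 652.722, 231.335] pointing down, gripper open.
Joint ranges: [-2.59, 2.59], [-0.33, 1.99], [-1.39, 1.29], [0.1, 2.45], [-1.04, 4.18], [0.21, 1.99], [-2.66, 2.66]. Speed limits (rad/s): [2.57, 2.57, 3.14, 3.14, 3.14, 3.14, 3.14].

INTERFACE

Orientations are given as a unit quaternion [w, x, y, z].
In Python, from bench import arm, imaging gives the robot as it stands. The module is installed in compiled form; this text tells all that it offers.
- The arm moves only by the tool servo_tool, never from a script. Its argument "targets" is a list of rows, each an object of numbers: "dx", "dy", "dz": the shift along the tool's x, y, z in mm; "roll": the turn about the tool's z in degrees. In form: [{"dx": .., "dy": .., "dz": .., "roll": ..}, ...]. A call has 1 to 12 rows; each row is the pose to reach, as a shift and turn from the pose commanded when the call began, along the tool's axes at that moment; what a row does not reach only later rows make up. A row lasts 1/10 s, in which the tool goes at most 50 mm and 8.59 degrees, less where a joint would pass 70% of its speed; a pose out of reach is approached as far as the arm can. A call with a gripper value outside its range is refused whole. "hand" is the opening, from -1 (shut) to 1 (fully open), set as the call begins (left out, the last holds). The fingers move at their own pace and stop on an object; "force" is the grip in N (left out, the last holds). Time passes only in rows, so rows that repeat a pose let the fingers close. It gives the time, the measured TCP pose, the force, the opening and the grip force at its end, in the units of the state.
- arm.get_obs(): the state, without advancing time (a new reading comes with each control period).
- imaging.capture(name): name is "scene" or "top" or "wrist"; returns a dict with "img" (420x560x3 uint8, blue, green, red), "vertical_fov" (degrees; the focal length in pixels is half the picture's height over the tangent of half this angle, whatever the lens; pixels are square), "cx", "cy" (the principal point, pixels), "position" and "orientation" of the camera in the world. Camera axes: x right, y up, looking along -z (the intrinsics and any distortion apply to the point x, -y, -z); pixel columns grow to the right and rows downward; lengths in mm; the calibration is good to about 2 mm. A picture is of the moment at which its call begins. There is no depth.
- arm.close_job(): hands the job in; it is judged then, once.
The state is a dict: "time_s": time; "q": joint angles; "qvel": joint speeds; "joint_torque": joint torques, N m; "position": TCP position; "orientation": TCP orientation; "force": force on the tool from outside, world axes, zero at the start; "moment": the same for the moment, N m; "width": finger opening in mm; "grasp_force": force on a finger pad.
Only numpy, scipy, OpenCV 4.12 (cv2) and the standard library are available. Lean on these libraries where they do the work, as an engineer would, in place of code of your own. Each camera call takes 0.05 s, during which the arm holds its last target. There are 200 camera calls.

TASK

The spin is over and the centrifuge's lid has sprung ajar. Swing the lid up until it stands wide open by itself, draw the tube with the green sticker on its cap out of its slanting shield in the rotor, turn it upright without ever tipping it further over than it lay, and finish with the gripper still holding it upright and motionless in the air, its tip at least a hand's breadth above the rim of the centrifuge's bowl. Leave the other tube seated in the rotor and the things round about where they are.

Things in the scene. Friction and masses are not known exactly. Their poses are not given: they have to be found in the camera images.
- sample_tube: the tube to take: clear 15 ml tube 118 long, 16 in diameter, orange cap 20 in diameter over its top 22 mm, green sticker on the cap, 22 g. Origin at the tip, +z towards the cap. It starts in a rotor shield, leaning 0.61 rad (35 deg) from vertical: tip outward, away from the robot (within 0.75 rad of +x), cap towards the rotor's axis. Loose in the shield (1.5 mm play), it slides out along its axis
- balance_tube: the counterweight tube, same make without sticker, in the shield across the rotor from it (near the robot), leaning the other way; stays in the rotor. Origin at its tip, +z towards its cap
- sample_seat (a point): where the seated sample's tip rests in its shield, 108 from the rotor's axis, 30 above the bench; turns with the rotor. A shield is an aluminium cup 24 in outer diameter, 74 deep along its slant, so 44 of the tube stand out
- balance_seat (a point): the same point in the balance tube's shield
- lid_tab (a point): centre of the blue pull tab at the middle of the lid's front edge: 26 wide (along the front edge), 16 high, sticking out 40 forward, free in front, beside and beneath down to the bench; 96 above the bench with the lid shut. Axes are the lid's: x from the tab to the hinge, y along the hinge (left), z out of the lid's top
- lid_hinge (a point): middle of the lid's hinge line at the back of the centrifuge, 85 above the bench and 292 behind the centre of the tab; axes as for the tab. The white lid with a clear window is 56 high and 262 wide; the housing under it is 270 wide, 292 deep, 85 high, with an open bowl
- lid (a joint): lid angle, rad: 0 shut, 1.25 at its stop (wide open); starts ajar at 0.02 to 0.2. The hinge is stiff: the lid stays where it is left, and about 5 N up at the tab lifts it
- rotor (a joint): angle the rotor has turned since the start, rad; it turns freely by hand about its upright axis. Seated tubes' caps reach 135 above the bench; the bowl's rim is at 85
- tip_box: bystander: pink pipette tip box, 116x85x78, left of the centrifuge; origin under its centre
- glass_beaker: bystander: small glass beaker, 52 in diameter, 58 high; origin under its centre
- timer: bystander: white bench timer, 62x66x19; origin under its centre
- marker: bystander: black marker pen lying on the bench, 136 long; origin at one end
- wash_bottle: bystander: reagent bottle with orange cap, 61 in diameter, 118 high; origin under its centre

How it is judged:
By the outcome, as a careful person would: the job done as asked, in the order asked, and still so for the second after the job is handed in, while the arm keeps its last pose, push and grip.
It also fails if it takes over 48 s, if anything falls off the work surface, if the arm or the gripper's body presses on something with over 40 N, if the wrist force passes 120 N, or if a joint passes its speed limit or range.

## Working session

There is one attempt and no reset: what is moved stays moved. The work goes in short steps, Python scripts to look and compute and a tool call to move; the robot and the scene stay as the last step left them, time stands still between calls to the robot, and variables do not carry over. Pictures are saved under pics/ and viewed, at most 10 in all, crops included, and the job is handed in when it is done.

Besides the shell and the picture viewer there is one more tool, called as name(argument=value, ...) on one line, values as JSON. servo_tool: Moves the arm, as the interface text tells. Its arguments: {"type":"object","properties":{"targets":{"type":"array","items":{"type":"object","properties":{"dx":{"type":"number"},"dy":{"type":"number"},"dz":{"type":"number"},"roll":{"type":"number"}}}},"hand":{"type":"number"},"force":{"type":"number"}},"required":["targets"]}

```bash
mkdir -p pics
cat > h.py <<'E'
import numpy as np, cv2
from scipy.spatial.transform import Rotation as R
from bench import arm, imaging
def rot(q): return R.from_quat([q[1],q[2],q[3],q[0]]).as_matrix()
def cap(n,f=None):
    c=imaging.capture(n)
    if f: cv2.imwrite('pics/'+f,c['img'])
    return c
def ray(c,u,v):
    f=c['img'].shape[0]/2/np.tan(np.radians(c['vertical_fov'])/2)
    d=rot(c['orientation'])@np.array([(u-c['cx'])/f,-(v-c['cy'])/f,-1])
    return np.array(c['position']),d/np.linalg.norm(d)
def onz(c,u,v,z):
    p,d=ray(c,u,v); return p+d*(z-p[2])/d[2]
def tri(r1,r2):
    (p,d),(q,e)=r1,r2
    s=np.linalg.lstsq(np.c_[d,-e],q-p,rcond=None)[0]
    a,b=p+s[0]*d,q+s[1]*e
    return (a+b)/2,np.linalg.norm(a-b)
E
python3 - <<'E'
from h import *
for n in ['scene','top','wrist']:
    c=cap(n,n+'0.png'); print(n,{k:c[k] for k in c if k!='img'})
print(arm.get_obs())
a=[cv2.imread(f'pics/{n}0.png') for n in ['scene','top']]
E
```

```text
scene {'vertical_fov': 43.311861225892336, 'cx': 280.7321676038611, 'cy': 215.4793537719001, 'position': array([ 268.17992399, -969.42829286,  594.32477208]), 'orientation': array([ 0.83800255,  0.5290074 , -0.08179241, -0.10589099])}
top {'vertical_fov': 56.68388506308029, 'cx': 282.1495447526799, 'cy': 214.08586465612333, 'position': array([ 281.77224034,  126.85881709, 1069.62982449]), 'orientation': array([-0.64384791, -0.09760635,  0.11243597,  0.75052717])}
wrist {'vertical_fov': 62.512814484494406, 'cx': 278.4147441275211, 'cy': 210.51956499226364, 'position': array([107.59251644, 668.8133038 , 373.56021388]), 'orientation': array([ 0.78501872, -0.10623293, -0.08011594,  0.60501372])}
{'time_s': 0.15, 'q': array([-1.34188373,  0.46927083, -0.04854357,  1.53338601,  0.02410646,
        1.14099616, -0.0822861 ]), 'qvel': array([-1.28140886e-04, -1.93761185e-03, -2.40994119e-03, -6.87820152e-03,
       -5.48988820e-04,  4.33045176e-05,  1.18355616e-04]), 'joint_torque': array([ 5.25477881e-04, -5.10767448e+01, -4.65544348e-02, -2.37979978e+01,
        1.07623890e-02,  5.42379028e-03, -2.06877928e-05]), 'position': array([172.00643654, 652.27417307, 230.50664479]), 'orientation': array([-5.81011868e-05,  1.28551720e-01,  9.91702532e-01, -7.35211681e-04]), 'force': array([-0.465305  ,  0.32848742,  0.56711904]), 'moment': array([ 0.00486835, -0.03812387,  0.0509569 ]), 'grasp_force': 0.0, 'width': 85.10173195690314}
```

View pics/scene0.png

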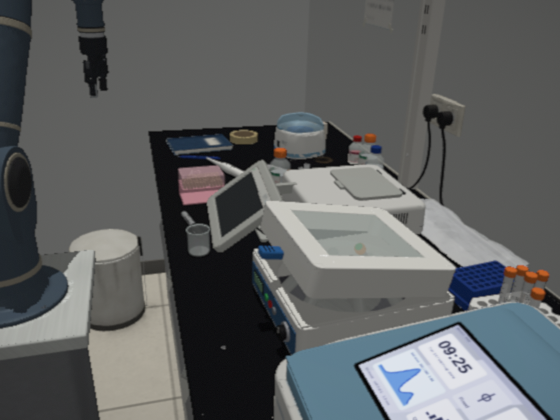

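View pics/top0.png

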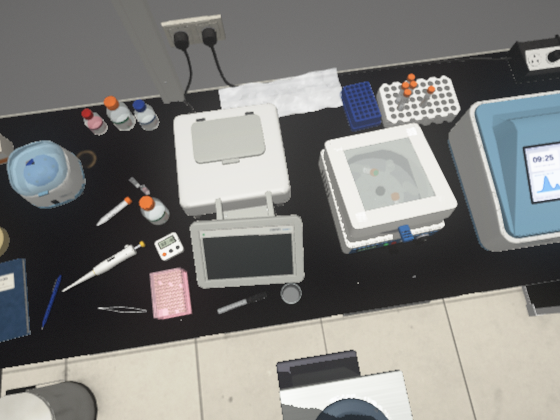

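The scene view shows the centrifuge, its lid ajar, with the blue tab at about (270,252). In the top view the tab is at (407,233), and an orange cap shows through the window near (395,197).

Run:
```python
from h import *
C={}
for n,(x0,x1,y0,y1) in {'scene':(250,300,235,270),'top':(390,425,220,250)}.items():
    c=cap(n); C[n]=c
    h=cv2.cvtColor(c['img'],cv2.COLOR_BGR2HSV)
    m=cv2.inRange(h,(100,140,50),(125,255,255)); k=np.zeros_like(m); k[y0:y1,x0:x1]=m[y0:y1,x0:x1]
    nn,l,s,ce=cv2.connectedComponentsWithStats(k)
    for i in range(1,nn):
        if s[i,4]>10: print(n,s[i],ce[i])
    j=max(range(1,nn),key=lambda i:s[i,4]); C[n+'c']=ce[j]
    cnt=max(cv2.findContours((l==j).astype(np.uint8),0,2)[0],key=cv2.contourArea)
    print(cv2.boxPoints(cv2.minAreaRect(cnt)).round(1).tolist())
p,e=tri(ray(C['scene'],*C['scenec']),ray(C['top'],*C['topc'])); print('tab',p,e)
# top-view lid corners at guessed heights -> yaw
for uv in [(324,158),(412,124),(452,208),(352,246)]: print(uv,onz(C['top'],*uv,130).round())
a=cv2.resize(C['top']['img'][110:260,300:470],None,fx=3.3,fy=3.3,interpolation=2)
b=cv2.resize(C['scene']['img'][190:350,240:460],None,fx=2,fy=2,interpolation=2)
a=cv2.resize(a,(500,440));b=cv2.resize(C['scene']['img'][190:350,245:455],(300,228))
w=np.zeros((440,800,3),np.uint8); w[:,:500]=a; w[:228,500:]=b; cv2.imwrite('pics/z1.png',w)
```

```text
scene [258 245  25  14 273] [270.0989011  251.67765568]
scene [253 263   4   7  11] [254.27272727 266.36363636]
[[258.0, 245.0], [282.0, 245.0], [282.0, 258.0], [258.0, 258.0]]
top [399 225  10   7  41] [403.6097561 228.       ]
top [403 235  10   6  32] [407.25   237.6875]
[[399.0, 227.0], [406.79998779296875, 224.39999389648438], [408.29998779296875, 228.89999389648438], [400.5, 231.5]]
tab [ 476.2603563  -201.14645836  150.93475918] 10.297238412392238
(324, 158) [705. -48. 130.]
(412, 124) [ 768. -303.  130.]
(452, 208) [ 519. -344.  130.]
(352, 246) [461. -73. 130.]
```

View pics/z1.png

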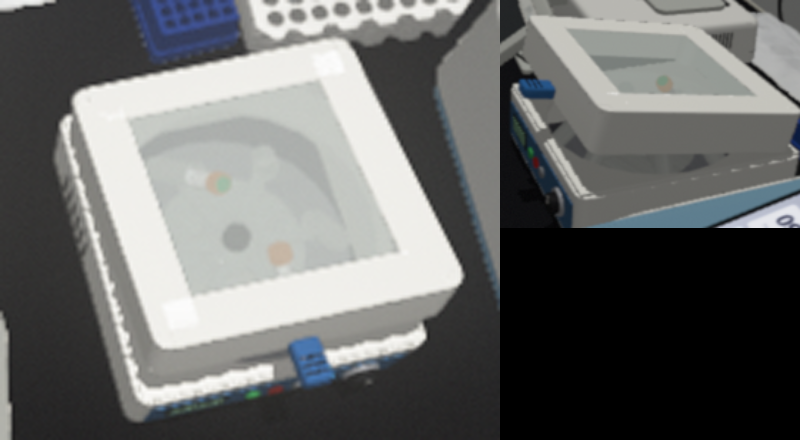

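The crop shows the lid's top face with corners near zoom (75,95), (350,42), (460,275) and (160,350), and the tab at about (311,362). The sample is at the rear under the window, with its orange and green cap at (218,183). The balance cap is at (280,252).

Run:
```python
from h import *
S=cap('scene');T=cap('top')
z=lambda x,y:(300+x*.34,110+y*150/440)
p,e=tri(ray(S,269.8,251.5),ray(T,*z(311,362))); print('tab',p.round(1),e)
for th in (.1,.15,.19):
    fz=85+252*np.sin(th)+56*np.cos(th)
    P=[onz(T,*z(*q),h) for q,h in zip([(75,95),(350,42),(460,275),(160,350)],[141,141,fz,fz])]
    b=P[1]-P[0];f=P[2]-P[3];s=(P[0]+P[1]-P[2]-P[3])/2
    print(th,np.array(P).round().tolist(),'widths',np.linalg.norm(b[:2]),np.linalg.norm(f[:2]),np.linalg.norm(s[:2]),
     'yaws',np.degrees([np.arctan2(b[0],-b[1]),np.arctan2(f[0],-f[1]),np.arctan2(s[1],s[0])]))
# housing front bottom/top edge: white rim front corners at z=85
P=[onz(T,*z(*q),85) for q in [(138,402),(425,332)]];b=P[1]-P[0];print(np.array(P).round(),np.linalg.norm(b),np.degrees(np.arctan2(b[0],-b[1])))
for c in [(218,183),(280,252),(236,237)]: print(onz(T,*z(*c),130).round())
o=arm.get_obs();print(rot(o['orientation']).round(3))
```

```text
tab [ 468.6 -203.9  151.8] 2.600984635574853
0.1 [[744.0, -58.0, 141.0], [758.0, -316.0, 141.0], [518.0, -339.0, 166.0], [493.0, -79.0, 166.0]] widths 258.3675578611409 261.15782141469595 246.06645835597504 yaws [3.23542653 5.58009881 5.10449683]
0.15 [[744.0, -58.0, 141.0], [758.0, -316.0, 141.0], [515.0, -333.0, 178.0], [490.0, -77.0, 178.0]] widths 258.3675578611409 257.64644017870245 248.70922806782244 yaws [3.23542653 5.58009881 4.00540823]
0.19 [[744.0, -58.0, 141.0], [758.0, -316.0, 141.0], [513.0, -328.0, 188.0], [488.0, -74.0, 188.0]] widths 258.3675578611409 254.88529840419247 250.85040268039424 yaws [3.23542653 5.58009881 3.15765344]
[[ 469.  -69.   85.]
 [ 492. -335.   85.]] 266.98422194869767 5.0895856076202115
[ 644. -170.  130.]
[ 572. -209.  130.]
[ 592. -174.  130.]
[[-0.967  0.255 -0.   ]
 [ 0.255  0.967 -0.   ]
 [-0.    -0.    -1.   ]]
```

servo_tool(targets=[{"dz": -60, "dx": -36, "dy": -34, "roll": -5}, {"dx": -357, "dy": -342, "dz": -110, "roll": -19.3}, {"dx": -357, "dy": -342, "dz": -110, "roll": -19.3}, {"dx": -357, "dy": -342, "dz": -110, "roll": -19.3}, {"dx": -357, "dy": -342, "dz": -110, "roll": -19.3}, {"dx": -357, "dy": -342, "dz": -110, "roll": -19.3}, {"dx": -357, "dy": -342, "dz": -110, "roll": -19.3}, {"dx": -357, "dy": -342, "dz": -110, "roll": -19.3}, {"dx": -357, "dy": -342, "dz": -110, "roll": -19.3}, {"dx": -357, "dy": -342, "dz": -110, "roll": -19.3}, {"dx": -357, "dy": -342, "dz": -110, "roll": -19.3}, {"dx": -357, "dy": -342, "dz": -110, "roll": -19.3}], hand=1)

```text
time_s: 1.55
position: [432.0, 227.8, 342.1]
orientation: [0.001, -0.036, 0.999, 0.0]
force: [-0.3, 0.6, -0.7]
width: 85.5
grasp_force: 0.0
```

servo_tool(targets=[{"dx": 2, "dy": -433, "dz": 0}, {"dx": 2, "dy": -433, "dz": 0}, {"dx": 2, "dy": -433, "dz": 0}, {"dx": 2, "dy": -433, "dz": 0}, {"dx": 2, "dy": -433, "dz": 0}, {"dx": 2, "dy": -433, "dz": 0}, {"dx": 2, "dy": -433, "dz": 20}, {"dx": 2, "dy": -433, "dz": 82}, {"dx": 2, "dy": -433, "dz": 82}, {"dx": 2, "dy": -433, "dz": 82}, {"dx": 2, "dy": -433, "dz": 82}, {"dx": 2, "dy": -433, "dz": 82}])

```text
$.targets[0]: bad value
```

Run:
```python
from h import *
c=cap('wrist','w1.png'); o=arm.get_obs(); print(o['position'],c['position'],rot(o['orientation']).round(3))
h=cv2.cvtColor(c['img'],cv2.COLOR_BGR2HSV)
m=cv2.inRange(h,(100,140,50),(125,255,255))
nn,l,s,ce=cv2.connectedComponentsWithStats(m)
for i in range(1,nn):
    if s[i,4]>60: print(s[i],ce[i],onz(c,*ce[i],152))
```

```text
[430.50612286 230.21701863 341.66400949] [365.27172951 222.2641341  485.22634703] [[-0.997 -0.076  0.   ]
 [-0.076  0.997  0.001]
 [-0.001  0.001 -1.   ]]
```

View pics/w1.png

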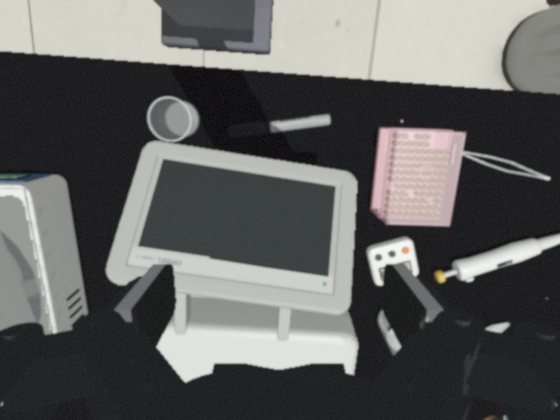

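The move was refused, probably because the shift was too large. The wrist picture is from the old place, over the screen device, with the fingers at about (145,290) and (420,290). I'll split the move.

servo_tool(targets=[{"dx": 2, "dy": -300, "dz": 0}, {"dx": 2, "dy": -300, "dz": 0}, {"dx": 2, "dy": -300, "dz": 0}, {"dx": 2, "dy": -300, "dz": 0}, {"dx": 2, "dy": -300, "dz": 0}, {"dx": 2, "dy": -300, "dz": 0}])

```text
$.targets[0]: bad value
```

servo_tool(targets=[{"dx": 0, "dy": -50, "dz": 0}, {"dx": 0, "dy": -100, "dz": 0}, {"dx": 0, "dy": -133, "dz": 25}, {"dx": 0, "dy": -133, "dz": 65}, {"dx": 0, "dy": -133, "dz": 82}, {"dx": 0, "dy": -133, "dz": 82}, {"dx": 0, "dy": -133, "dz": 82}])

```text
$.targets[0]: bad value
```

Run:
```python
from h import *
c=cap('wrist','w2.png'); o=arm.get_obs(); print(o['position'],c['position'],rot(o['orientation']).round(3))
h=cv2.cvtColor(c['img'],cv2.COLOR_BGR2HSV)
m=cv2.inRange(h,(100,140,50),(125,255,255))
nn,l,s,ce=cv2.connectedComponentsWithStats(m)
for i in range(1,nn):
    if s[i,4]>60: print(s[i],ce[i],onz(c,*ce[i],158))
```

```text
[429.57589833 231.63437464 341.28354749] [364.01068429 224.31685077 484.80681855] [[-0.997 -0.079 -0.   ]
 [-0.079  0.997  0.001]
 [ 0.     0.001 -1.   ]]
```

View pics/w2.png

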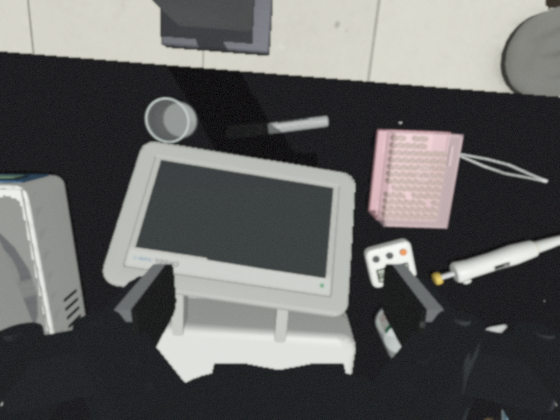

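The picture is the same place again; the arm hasn't moved. Each row probably needs all four keys, since my rows left out roll.

servo_tool(targets=[{"dx": 2, "dy": -435, "dz": 0, "roll": 0}, {"dx": 2, "dy": -435, "dz": 0, "roll": 0}, {"dx": 2, "dy": -435, "dz": 0, "roll": 0}, {"dx": 2, "dy": -435, "dz": 0, "roll": 0}, {"dx": 2, "dy": -435, "dz": 0, "roll": 0}, {"dx": 2, "dy": -435, "dz": 0, "roll": 0}, {"dx": 2, "dy": -435, "dz": 20, "roll": 0}, {"dx": 2, "dy": -435, "dz": 82, "roll": 0}, {"dx": 2, "dy": -435, "dz": 82, "roll": 0}, {"dx": 2, "dy": -435, "dz": 82, "roll": 0}, {"dx": 2, "dy": -435, "dz": 82, "roll": 0}, {"dx": 2, "dy": -435, "dz": 82, "roll": 0}])

```text
time_s: 2.85
position: [463.3, -200.7, 259.2]
orientation: [-0.0, -0.041, 0.999, 0.0]
force: [-0.2, -0.0, 0.3]
width: 85.4
grasp_force: 0.0
```

Run:
```python
from h import *
c=cap('wrist','w3.png'); o=arm.get_obs(); print(o['position'],c['position'],rot(o['orientation']).round(3))
h=cv2.cvtColor(c['img'],cv2.COLOR_BGR2HSV)
m=cv2.inRange(h,(100,140,50),(125,255,255))
nn,l,s,ce=cv2.connectedComponentsWithStats(m)
for i in range(1,nn):
    if s[i,4]>60: print(s[i],ce[i],onz(c,*ce[i],158))
```

```text
[ 463.61151017 -200.66700055  259.77271156] [ 396.99847801 -206.99663469  402.46673088] [[-0.997 -0.083  0.001]
 [-0.083  0.997  0.001]
 [-0.001  0.001 -1.   ]]
[ 258  187   36   54 1432] [275.08240223 214.72276536] [ 466.86255168 -203.6950701   158.        ]
```

View pics/w3.png

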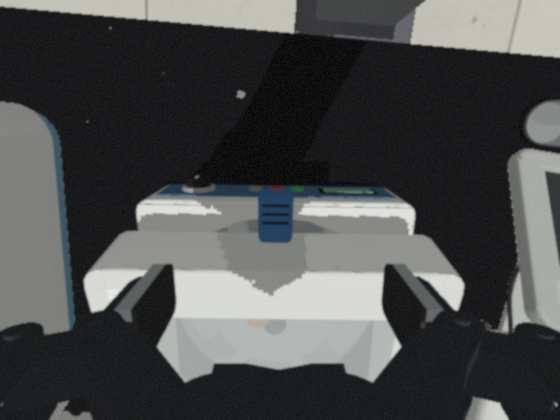

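The tab is centred at (275,215) in the wrist view and the lid's front edge is level, so the yaw is right. I'll descend and grip.

servo_tool(targets=[{"dx": 3, "dy": -3.5, "dz": 40, "roll": 0}, {"dx": 3, "dy": -3.5, "dz": 80, "roll": 0}, {"dx": 3, "dy": -3.5, "dz": 110, "roll": 0}, {"dx": 3, "dy": -3.5, "dz": 127, "roll": 0}, {"dx": 3, "dy": -3.5, "dz": 127, "roll": 0}])

```text
time_s: 3.4
position: [459.4, -204.0, 131.0]
orientation: [-0.001, -0.041, 0.999, 0.001]
force: [0.7, 0.1, -0.3]
width: 85.6
grasp_force: 0.0
```

servo_tool(targets=[{"dx": 0, "dy": 0, "dz": 0, "roll": 0}, {"dx": 0, "dy": 0, "dz": 0, "roll": 0}, {"dx": 0, "dy": 0, "dz": 0, "roll": 0}, {"dx": 0, "dy": 0, "dz": 0, "roll": 0}, {"dx": 0, "dy": 0, "dz": 0, "roll": 0}, {"dx": 0, "dy": 0, "dz": 0, "roll": 0}, {"dx": 0, "dy": 0, "dz": 0, "roll": 0}, {"dx": 0, "dy": 0, "dz": 0, "roll": 0}], hand=-1, force=30)

```text
time_s: 4.2
position: [459.8, -203.4, 132.3]
orientation: [-0.0, -0.04, 0.999, 0.003]
force: [0.5, 6.8, 1.8]
width: 25.4
grasp_force: 35.2
```

servo_tool(targets=[{"dx": -3.6, "dy": 0, "dz": -14, "roll": 0}, {"dx": -8.1, "dy": 0, "dz": -28.3, "roll": 0}, {"dx": -13.2, "dy": 0, "dz": -42.4, "roll": 0}, {"dx": -19.1, "dy": 0, "dz": -56.2, "roll": 0}, {"dx": -25.7, "dy": 0, "dz": -69.7, "roll": 0}, {"dx": -32.9, "dy": 0, "dz": -82.9, "roll": 0}, {"dx": -40.7, "dy": 0, "dz": -95.6, "roll": 0}])

```text
time_s: 4.9
position: [498.3, -200.7, 226.9]
orientation: [-0.003, -0.039, 0.999, 0.002]
force: [-2.4, 4.3, -4.8]
width: 25.5
grasp_force: 33.7
```

servo_tool(targets=[{"dx": -8.5, "dy": 0, "dz": -12.3, "roll": 0}, {"dx": -17.6, "dy": 0, "dz": -24.3, "roll": 0}, {"dx": -27.3, "dy": 0, "dz": -35.7, "roll": 0}, {"dx": -37.6, "dy": 0, "dz": -46.7, "roll": 0}, {"dx": -48.4, "dy": 0, "dz": -57.1, "roll": 0}, {"dx": -59.7, "dy": 0, "dz": -67, "roll": 0}, {"dx": -71.4, "dy": 0, "dz": -76.3, "roll": 0}, {"dx": -83.6, "dy": 0, "dz": -85.1, "roll": 0}, {"dx": -96.3, "dy": 0, "dz": -93.1, "roll": 0}, {"dx": -109.3, "dy": 0, "dz": -100.6, "roll": 0}, {"dx": -122.7, "dy": 0, "dz": -107.4, "roll": 0}])

```text
time_s: 6.0
position: [620.6, -192.4, 335.3]
orientation: [-0.003, -0.039, 0.999, 0.002]
force: [-4.1, 2.5, 0.6]
width: 25.4
grasp_force: 34.2
```

servo_tool(targets=[{"dx": -13.7, "dy": 0, "dz": -6.1, "roll": 0}, {"dx": -27.7, "dy": 0, "dz": -11.5, "roll": 0}, {"dx": -37, "dy": 0, "dz": -14.5, "roll": 0}, {"dx": -45, "dy": 0, "dz": -17, "roll": 0}, {"dx": -50.6, "dy": 0, "dz": -18.7, "roll": 0}, {"dx": -50.6, "dy": 0, "dz": -18.7, "roll": 0}])

```text
time_s: 6.6
position: [672.6, -188.9, 354.8]
orientation: [-0.001, -0.04, 0.999, 0.001]
force: [-2.8, 3.0, 3.7]
width: 25.6
grasp_force: 34.6
```

servo_tool(targets=[{"dx": -4, "dy": 0, "dz": -1, "roll": 0}, {"dx": -8, "dy": 0, "dz": -2, "roll": 0}, {"dx": -8, "dy": 0, "dz": -2, "roll": 0}])

```text
time_s: 6.9
position: [676.8, -188.6, 355.9]
orientation: [-0.005, -0.039, 0.999, 0.002]
force: [-13.5, 5.2, 4.2]
width: 25.2
grasp_force: 34.6
```

servo_tool(targets=[{"dx": -4, "dy": 0, "dz": 0, "roll": 0}, {"dx": -2, "dy": 0, "dz": 0, "roll": 0}, {"dx": 0, "dy": 0, "dz": 0, "roll": 0}, {"dx": 0, "dy": 0, "dz": -35, "roll": 0}, {"dx": 0, "dy": 0, "dz": -70, "roll": 0}, {"dx": 45, "dy": 0, "dz": -70, "roll": 0}, {"dx": 90, "dy": 0, "dz": -70, "roll": 0}, {"dx": 125, "dy": 0, "dz": -70, "roll": 0}, {"dx": 125, "dy": 0, "dz": -30, "roll": 0}, {"dx": 125, "dy": 0, "dz": 10, "roll": 0}, {"dx": 125, "dy": 0, "dz": 20, "roll": 0}, {"dx": 125, "dy": 0, "dz": 20, "roll": 0}], hand=1)

```text
time_s: 8.1
position: [556.0, -198.5, 335.0]
orientation: [-0.001, -0.04, 0.999, 0.0]
force: [-0.7, -0.5, -0.3]
width: 85.1
grasp_force: 0.0
```

Run:
```python
from h import *
w=cap('wrist','w4.png'); t=cap('top','t4.png'); s=cap('scene','s4.png'); print(w['position'],arm.get_obs()['position'])
for n,c in (('w',w),('t',t),('s',s)):
    h=cv2.cvtColor(c['img'],cv2.COLOR_BGR2HSV)
    for nm,a,b in (('or',(4,110,90),(22,255,255)),('gr',(40,60,50),(85,255,255))):
        m=cv2.inRange(h,a,b); nn,l,st,ce=cv2.connectedComponentsWithStats(m)
        print(n,nm,[(st[i].tolist(),ce[i].round(1).tolist()) for i in range(1,nn) if st[i,4]>15])
a=np.hstack([cv2.resize(w['img'],(480,360)),cv2.resize(s['img'][150:360,240:440],(320,336))[:,:] if 0 else cv2.resize(s['img'][100:340,220:433],(320,360))])
b=cv2.resize(t['img'][100:260,290:470],(270,240)); 
W=np.zeros((600,800,3),np.uint8);W[:360]=a;W[360:,:270]=b
cv2.imwrite('pics/m4.png',W)
```

```text
[ 489.91867048 -204.51680578  478.33699722] [ 557.64843701 -199.55936056  338.02826509]
w or [([256, 192, 18, 18, 270], [264.7, 200.5]), ([286, 259, 18, 18, 103], [296.3, 269.7])]
w gr [([293, 99, 12, 4, 43], [298.8, 100.5]), ([288, 260, 12, 13, 119], [293.1, 265.9])]
t or [([402, 73, 15, 21, 176], [409.0, 83.2]), ([104, 96, 15, 14, 161], [110.8, 102.5]), ([0, 158, 7, 5, 21], [3.0, 160.3]), ([370, 168, 7, 8, 28], [372.4, 171.3]), ([392, 193, 7, 7, 42], [394.8, 195.9]), ([138, 195, 17, 15, 185], [146.1, 202.4]), ([124, 196, 8, 9, 40], [127.7, 199.8]), ([139, 241, 6, 6, 21], [141.9, 243.6])]
t gr [([374, 170, 5, 6, 22], [375.8, 172.5])]
s or [([274, 148, 13, 10, 115], [279.9, 152.4]), ([354, 243, 12, 11, 57], [360.7, 249.6]), ([324, 258, 12, 10, 70], [329.6, 262.7]), ([505, 265, 44, 19, 478], [526.5, 273.7]), ([531, 287, 14, 13, 150], [537.3, 293.1])]
s gr [([355, 243, 7, 7, 39], [358.1, 245.9]), ([254, 272, 8, 20, 70], [257.6, 281.3]), ([264, 294, 5, 7, 28], [265.8, 296.9])]
```

View pics/m4.png

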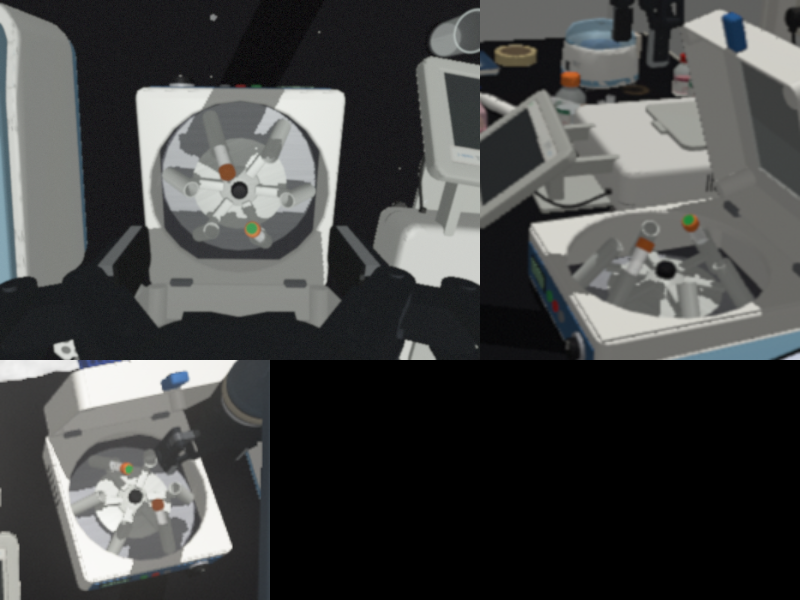

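The lid stands open in all the views. In the wrist view the sample's cap with the green sticker is at about (294,267), the balance cap at (265,200) and the hub at (279,222). The rotor has six shields.

```bash
cat >> h.py <<'E'
def capmask(c,box):
    h=cv2.cvtColor(c['img'],cv2.COLOR_BGR2HSV)
    m=cv2.inRange(h,(3,90,70),(24,255,255))|cv2.inRange(h,(35,60,50),(85,255,255))
    k=np.zeros_like(m);x0,x1,y0,y1=box;k[y0:y1,x0:x1]=m[y0:y1,x0:x1]
    k=cv2.morphologyEx(k,cv2.MORPH_CLOSE,np.ones((3,3)))
    M=cv2.moments(k,True); return (M['m10']/M['m00'],M['m01']/M['m00'])
def multi(rs):
    A=np.zeros((3,3));b=np.zeros(3)
    for p,d in rs:
        P=np.eye(3)-np.outer(d,d);A+=P;b+=P@p
    x=np.linalg.solve(A,b); return x,[np.linalg.norm((np.eye(3)-np.outer(d,d))@(x-p)) for p,d in rs]
E
python3 - <<'E'
from h import *
V={n:cap(n) for n in('wrist','top','scene')}
B={'s':{'wrist':(278,315,250,290),'top':(364,384,162,182),'scene':(348,372,236,260)},'b':{'wrist':(250,280,186,215),'top':(388,404,188,204),'scene':(320,340,254,272)}}
Q={}
for k in B:
    px={n:capmask(V[n],B[k][n]) for n in V}; print(k,px)
    Q[k],e=multi([ray(V[n],*px[n]) for n in V]); print(Q[k].round(1),np.round(e,1))
    for n in V: print(n,onz(V[n],*px[n],119).round(1))
d=Q['s']-Q['b']; print('axis',(Q['s']+Q['b'])/2,np.linalg.norm(d[:2]),np.degrees(np.arctan2(d[1],d[0])))
print('hub',onz(V['wrist'],279,221.7,90))
o=arm.get_obs();R_=rot(o['orientation']);print(o['position'],R_.round(3).tolist())
E
```

```text
s {'wrist': (295.7174721189591, 263.2156133828996), 'top': (374.0, 171.75438596491227), 'scene': (359.5945945945946, 248.22522522522522)}
[ 650.6 -173.7  119.8] [0.2 0.7 0.8]
wrist [ 650.8 -173.8  119. ]
top [ 650.2 -173.6  119. ]
scene [ 652.3 -171.8  119. ]
b {'wrist': (266.56944444444446, 196.75347222222223), 'top': (394.70212765957444, 196.04255319148936), 'scene': (329.5, 262.5)}
[ 576.3 -211.8  120.3] [0.4 1.3 1.4]
wrist [ 576.3 -212.1  119. ]
top [ 575.4 -211.6  119. ]
scene [ 578.7 -209.1  119. ]
axis [ 613.44146175 -192.77976723  120.06576284] 83.53190406205391 27.110052804598755
hub [ 612.24209233 -195.91858206   90.        ]
[ 557.25069229 -199.35948424  337.49328565] [[-0.997, -0.079, 0.003], [-0.079, 0.997, -0.001], [-0.003, -0.001, -1.0]]
```

The seated sample is under the leaning lid. Its cap is at x≈654 and the lid edge at z≈360 reaches x≈665, so a vertical gripper would hit the lid there. I'll first turn the rotor, pushing an empty shield with the shut fingers, to bring the sample round to the robot's side.

servo_tool(targets=[{"dx": -15, "dy": 35, "dz": 0, "roll": 0}, {"dx": -29.5, "dy": 70, "dz": 30, "roll": 0}, {"dx": -29.5, "dy": 70, "dz": 80, "roll": 0}, {"dx": -29.5, "dy": 70, "dz": 130, "roll": 0}, {"dx": -29.5, "dy": 70, "dz": 180, "roll": 0}, {"dx": -29.5, "dy": 70, "dz": 215, "roll": 0}, {"dx": -29.5, "dy": 70, "dz": 240, "roll": 0}, {"dx": -29.5, "dy": 70, "dz": 258, "roll": 0}, {"dx": -29.5, "dy": 70, "dz": 267, "roll": 0}, {"dx": -29.5, "dy": 70, "dz": 267, "roll": 0}], hand=-1)

```text
time_s: 9.4
position: [580.3, -126.7, 68.4]
orientation: [-0.001, -0.04, 0.999, 0.0]
force: [-0.3, -0.1, 0.2]
width: 0.2
grasp_force: 0.0
```

servo_tool(targets=[{"dx": 9, "dy": -4, "dz": 0, "roll": 0}, {"dx": 17, "dy": -9, "dz": 0, "roll": 0}, {"dx": 24.5, "dy": -15.5, "dz": 0, "roll": 0}, {"dx": 31, "dy": -22, "dz": 0, "roll": 0}, {"dx": 36.5, "dy": -30, "dz": 0, "roll": 0}, {"dx": 41.5, "dy": -39, "dz": 0, "roll": 0}, {"dx": 44.5, "dy": -48, "dz": 0, "roll": 0}, {"dx": 47, "dy": -57, "dz": 0, "roll": 0}, {"dx": 48, "dy": -67, "dz": 0, "roll": 0}, {"dx": 48, "dy": -76, "dz": 0, "roll": 0}, {"dx": 46.5, "dy": -86, "dz": 0, "roll": 0}, {"dx": 43.5, "dy": -95, "dz": 0, "roll": 0}])

```text
time_s: 10.6
position: [544.4, -225.9, 68.8]
orientation: [-0.0, -0.039, 0.999, 0.0]
force: [-0.6, 2.5, 0.3]
width: 0.1
grasp_force: 0.4
```

Run:
```python
from h import *
for n in('top','scene'):
    c=cap(n,n+'5.png');h=cv2.cvtColor(c['img'],cv2.COLOR_BGR2HSV)
    x0,x1,y0,y1={'top':(330,430,140,230),'scene':(290,400,220,310)}[n]
    for nm,a,b in (('or',(3,90,70),(24,255,255)),('gr',(40,60,50),(85,255,255))):
        m=cv2.inRange(h,a,b);nn,l,st,ce=cv2.connectedComponentsWithStats(m)
        print(n,nm,[(st[i,4],ce[i].round(1).tolist(),onz(c,*ce[i],122).round().tolist()) for i in range(1,nn) if st[i,4]>5 and x0<ce[i][0]<x1 and y0<ce[i][1]<y1])
```

```text
top or [(np.int32(56), [398.4, 177.1], [624.0, -233.0, 122.0]), (np.int32(35), [369.6, 190.1], [600.0, -150.0, 122.0])]
top gr [(np.int32(13), [372.8, 188.4], [604.0, -159.0, 122.0])]
scene or [(np.int32(9), [334.3, 249.0], [603.0, -169.0, 122.0]), (np.int32(93), [361.2, 265.2], [628.0, -235.0, 122.0])]
scene gr [(np.int32(28), [333.4, 244.1], [608.0, -151.0, 122.0])]
```

servo_tool(targets=[{"dx": 0, "dy": 3, "dz": -30, "roll": 0}, {"dx": -3, "dy": 8, "dz": -55, "roll": 0}, {"dx": -14, "dy": 45, "dz": -60, "roll": 0}, {"dx": -21, "dy": 84, "dz": -60, "roll": 0}, {"dx": -21, "dy": 84, "dz": -30, "roll": 0}, {"dx": -21, "dy": 84, "dz": 0, "roll": 0}, {"dx": -21, "dy": 84, "dz": 0, "roll": 0}])

```text
time_s: 11.4
position: [556.0, -137.9, 65.7]
orientation: [-0.004, -0.04, 0.999, 0.001]
force: [-0.5, -0.1, -0.5]
width: -0.5
grasp_force: 0.0
```

servo_tool(targets=[{"dx": 8, "dy": -10.5, "dz": 0, "roll": 0}, {"dx": 15, "dy": -21, "dz": 0, "roll": 0}, {"dx": 18, "dy": -27, "dz": 0, "roll": 0}, {"dx": 20.5, "dy": -33, "dz": 0, "roll": 0}, {"dx": 22.5, "dy": -39, "dz": 0, "roll": 0}, {"dx": 24, "dy": -46, "dz": 0, "roll": 0}, {"dx": 24.5, "dy": -52, "dz": 0, "roll": 0}, {"dx": 25, "dy": -58, "dz": 0, "roll": 0}, {"dx": 24, "dy": -65, "dz": 0, "roll": 0}, {"dx": 23.5, "dy": -71, "dz": 0, "roll": 0}, {"dx": 22, "dy": -77, "dz": 0, "roll": 0}, {"dx": 20, "dy": -82, "dz": 0, "roll": 0}])

```text
time_s: 12.6
position: [545.3, -223.5, 68.9]
orientation: [-0.0, -0.039, 0.999, -0.0]
force: [-0.3, 0.5, -0.3]
width: -0.1
grasp_force: 0.3
```

servo_tool(targets=[{"dx": 2, "dy": 3, "dz": -30, "roll": 0}, {"dx": 5, "dy": 5, "dz": -70, "roll": 0}, {"dx": 15, "dy": 15, "dz": -120, "roll": 0}, {"dx": 25, "dy": 25, "dz": -170, "roll": 0}, {"dx": 30, "dy": 30, "dz": -210, "roll": 0}, {"dx": 30, "dy": 30, "dz": -230, "roll": 0}, {"dx": 30, "dy": 30, "dz": -230, "roll": 0}], hand=0)

```text
time_s: 13.3
position: [514.7, -196.5, 302.9]
orientation: [0.004, -0.039, 0.999, -0.001]
force: [-0.5, -0.4, -0.2]
width: 42.3
grasp_force: 0.0
```

```bash
cat > m.py <<'E'
from h import *
V={n:cap(n) for n in('wrist','top','scene')}
for n in V:
    c=V[n];h=cv2.cvtColor(c['img'],cv2.COLOR_BGR2HSV)
    for nm,a,b in (('or',(3,90,70),(24,255,255)),('gr',(40,60,50),(85,255,255))):
        m=cv2.inRange(h,a,b);nn,l,st,ce=cv2.connectedComponentsWithStats(m)
        for i in range(1,nn):
            p=onz(c,*ce[i],121)
            if st[i,4]>5 and np.hypot(p[0]-612,p[1]+194)<75: print(n,nm,st[i].tolist(),ce[i].round(1).tolist(),p.round(1).tolist())
o=arm.get_obs();print(o['position'],rot(o['orientation']).round(3).tolist(),o['q'].round(2))
cv2.imwrite('pics/w6.png',V['wrist']['img'])
E
python3 m.py
```

```text
wrist or [277, 234, 20, 18, 229] [287.4, 241.2] [569.3, -184.5, 121.0]
wrist or [255, 304, 19, 20, 308] [264.0, 313.5] [653.0, -202.2, 121.0]
wrist gr [278, 246, 15, 10, 104] [284.5, 250.3] [579.3, -186.5, 121.0]
top or [381, 166, 8, 8, 54] [384.5, 169.1] [652.5, -202.1, 121.0]
top or [381, 196, 8, 7, 37] [384.5, 199.5] [569.5, -182.7, 121.0]
top gr [383, 195, 5, 3, 13] [385.0, 196.0] [578.8, -186.1, 121.0]
scene or [317, 250, 12, 12, 83] [322.1, 256.2] [572.2, -187.9, 121.0]
scene or [362, 250, 13, 12, 111] [368.0, 255.5] [655.1, -204.0, 121.0]
scene gr [323, 250, 6, 6, 18] [325.4, 252.6] [582.4, -176.8, 121.0]
[ 512.41942763 -195.19710651  297.78887947] [[-0.997, -0.079, -0.002], [-0.079, 0.997, 0.0], [0.002, 0.001, -1.0]] [-0.19  0.22  0.58  1.77 -0.13  1.19  2.07]
```

View pics/w6.png

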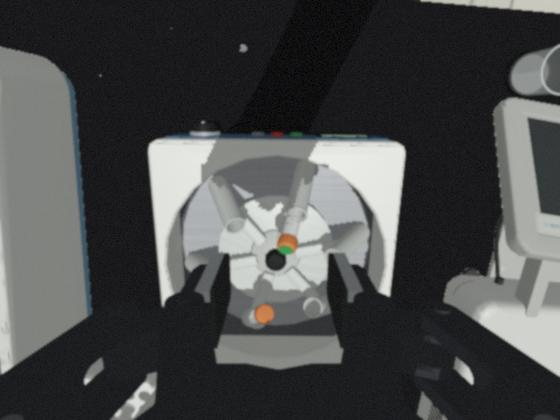

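The sample's cap is now on the robot's side, at about (287,244) in the wrist view, azimuth about 168.5°. The balance cap is at (264,313) and still seated. Next I'll go above the sample and align to its lean plane.

servo_tool(targets=[{"dx": -20, "dy": 2, "dz": 20, "roll": 6}, {"dx": -45, "dy": 5, "dz": 50, "roll": 12}, {"dx": -55, "dy": 6, "dz": 85, "roll": 16}, {"dx": -55, "dy": 6, "dz": 120, "roll": 16}, {"dx": -55, "dy": 6, "dz": 135, "roll": 16}, {"dx": -55, "dy": 6, "dz": 135, "roll": 16}, {"dx": -55, "dy": 6, "dz": 135, "roll": 16}])

```text
time_s: 14.15
position: [567.5, -185.7, 164.5]
orientation: [0.0, 0.1, 0.995, -0.0]
force: [0.1, 0.0, 1.1]
width: 42.4
grasp_force: 0.0
```

```bash
python3 m.py
```

```text
wrist or [266, 228, 36, 31, 746] [283.9, 240.5] [570.3, -183.8, 121.0]
wrist or [266, 351, 32, 19, 464] [281.1, 360.9] [649.5, -201.5, 121.0]
wrist gr [271, 249, 25, 16, 316] [283.1, 256.4] [579.8, -186.2, 121.0]
top or [381, 166, 8, 8, 55] [384.5, 169.2] [652.3, -202.1, 121.0]
top or [381, 198, 8, 5, 35] [384.7, 199.7] [568.9, -183.1, 121.0]
top gr [384, 195, 4, 3, 9] [385.4, 196.3] [577.7, -187.1, 121.0]
scene or [317, 251, 12, 11, 78] [322.1, 256.4] [571.9, -188.6, 121.0]
scene or [362, 250, 13, 12, 111] [368.0, 255.5] [655.1, -204.0, 121.0]
scene gr [323, 251, 5, 5, 15] [325.1, 252.8] [581.6, -177.3, 121.0]
[ 568.28359428 -185.60202658  165.81559959] [[-0.98, 0.199, 0.003], [0.199, 0.98, -0.0], [-0.003, 0.0, -1.0]] [-0.17  0.45  0.56  1.82 -0.29  0.95  1.88]
```

servo_tool(targets=[{"dx": 1.7, "dy": 1.5, "dz": 25, "roll": 0}, {"dx": 1.7, "dy": 1.5, "dz": 45, "roll": 0}, {"dx": 1.7, "dy": 1.5, "dz": 60, "roll": 0}, {"dx": 1.7, "dy": 1.5, "dz": 68, "roll": 0}, {"dx": 1.7, "dy": 1.5, "dz": 68, "roll": 0}])

```text
time_s: 14.8
position: [565.7, -183.1, 95.6]
orientation: [-0.0, 0.1, 0.995, 0.0]
force: [-0.8, -0.1, -0.2]
width: 42.5
grasp_force: 0.0
```

servo_tool(targets=[{"dx": 0, "dy": 0, "dz": 0, "roll": 0}, {"dx": 0, "dy": 0, "dz": 0, "roll": 0}, {"dx": 0, "dy": 0, "dz": 0, "roll": 0}, {"dx": 0, "dy": 0, "dz": 0, "roll": 0}, {"dx": 0, "dy": 0, "dz": 0, "roll": 0}, {"dx": 0, "dy": 0, "dz": 0, "roll": 0}], hand=-1, force=20)

```text
time_s: 15.4
position: [566.7, -183.4, 96.6]
orientation: [0.001, 0.1, 0.995, -0.0]
force: [0.7, 0.4, 2.2]
width: 15.4
grasp_force: 21.9
```

```bash
python3 m.py
```

```text
wrist or [257, 285, 44, 42, 1506] [278.4, 304.2] [569.7, -184.7, 121.0]
wrist gr [259, 321, 40, 16, 517] [278.2, 328.6] [580.2, -186.9, 121.0]
top or [380, 165, 8, 9, 56] [383.5, 169.0] [653.3, -199.6, 121.0]
top or [385, 200, 4, 3, 7] [387.0, 201.4] [563.5, -187.8, 121.0]
scene or [362, 249, 12, 12, 109] [367.7, 254.6] [655.7, -201.1, 121.0]
scene or [326, 257, 3, 3, 6] [327.2, 257.8] [579.0, -195.7, 121.0]
[ 566.66660831 -183.33975931   96.50208953] [[-0.98, 0.199, 0.002], [0.199, 0.98, -0.0], [-0.002, 0.0, -1.0]] [-0.14  0.53  0.52  1.88 -0.35  0.82  1.93]
```

The width is 15.4, which is the tube's diameter and not the cap's 20, so I need to look.

Run:
```python
from h import *
w=cap('wrist');s=cap('scene')
a=cv2.resize(w['img'][200:420,160:400],(480,440)); b=cv2.resize(s['img'][200:330,270:360],(304,440),interpolation=2)
cv2.imwrite('pics/m7.png',np.hstack([a,b]))
```

```text
(no output)
```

View pics/m7.png

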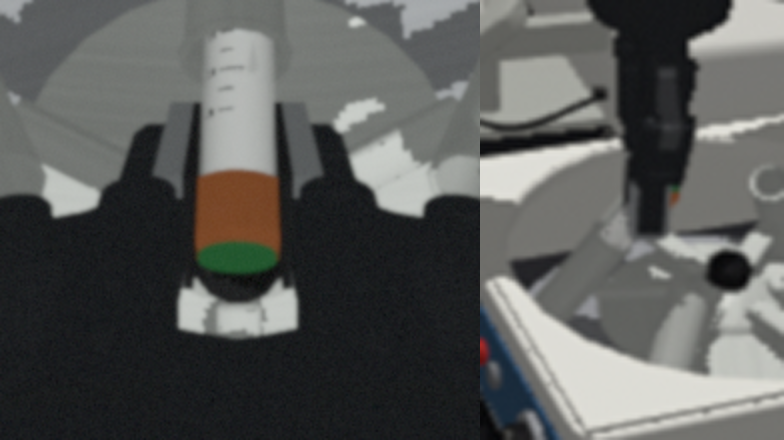

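The crop shows the pads astride the tube at the cap, with the cap's end and green sticker showing at the axis side. The grip looks centred, so I'll draw it out along its axis.

servo_tool(targets=[{"dx": -2.3, "dy": 0, "dz": -3.3, "roll": 0}, {"dx": -5.2, "dy": 0, "dz": -7.4, "roll": 0}, {"dx": -8, "dy": 0, "dz": -11.5, "roll": 0}, {"dx": -11.5, "dy": 0, "dz": -16.4, "roll": 0}, {"dx": -15, "dy": 0, "dz": -21.3, "roll": 0}, {"dx": -18.4, "dy": 0, "dz": -26.2, "roll": 0}, {"dx": -21.8, "dy": 0, "dz": -31.1, "roll": 0}, {"dx": -25, "dy": 0, "dz": -36, "roll": 0}, {"dx": -28.5, "dy": 0, "dz": -41, "roll": 0}, {"dx": -28.5, "dy": 0, "dz": -41, "roll": 0}])

```text
time_s: 16.65
position: [594.9, -189.1, 137.9]
orientation: [0.001, 0.1, 0.995, -0.0]
force: [0.1, -0.4, 0.2]
width: 15.4
grasp_force: 21.6
```

```bash
python3 m.py
python3 - <<'E'
from h import *
w=cap('wrist');s=cap('scene')
a=cv2.resize(w['img'][200:420,160:400],(480,440)); b=cv2.resize(s['img'][190:320,270:360],(304,440),interpolation=2)
cv2.imwrite('pics/m8.png',np.hstack([a,b]))
E
```

```text
wrist or [257, 285, 44, 42, 1502] [278.3, 304.1] [621.7, -195.3, 121.0]
wrist or [264, 339, 39, 31, 963] [282.7, 355.2] [652.6, -199.2, 121.0]
wrist gr [259, 321, 40, 15, 492] [278.3, 328.2] [635.7, -198.2, 121.0]
top or [388, 183, 5, 4, 12] [390.6, 185.1] [606.1, -207.4, 121.0]
scene or [362, 249, 13, 12, 110] [367.7, 254.6] [655.8, -201.1, 121.0]
[ 593.63202828 -188.7312259   136.77423369] [[-0.98, 0.199, -0.001], [0.199, 0.98, 0.0], [0.001, 0.0, -1.0]] [-0.15  0.52  0.54  1.78 -0.33  0.93  1.9 ]
```

View pics/m8.png

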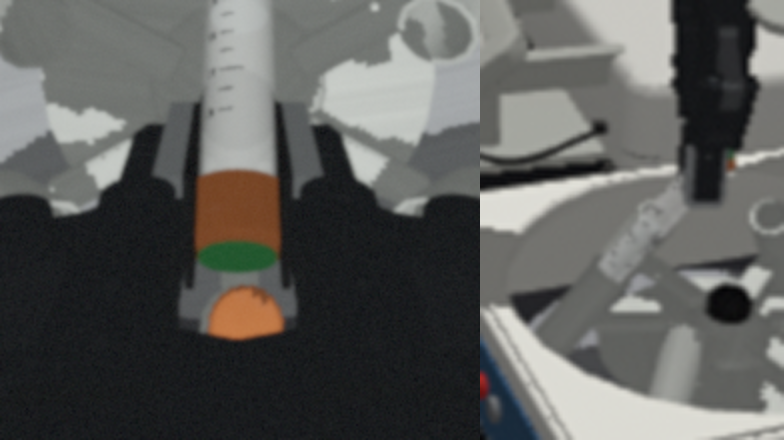

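The crop shows the tube drawn about 50 mm, still leaning in the shield's mouth, held at mid-cap with the cap at the axis side. I'll draw a bit further, then pivot it upright against the shield's outer lip by moving the hand outward and up.

servo_tool(targets=[{"dx": -2.5, "dy": 0, "dz": -4.5, "roll": 0}, {"dx": -3.4, "dy": 0, "dz": -9.1, "roll": 0}, {"dx": -0.5, "dy": 0, "dz": -11.5, "roll": 0}, {"dx": 2.5, "dy": 0, "dz": -13.7, "roll": 0}, {"dx": 5.5, "dy": 0, "dz": -15.7, "roll": 0}, {"dx": 8.5, "dy": 0, "dz": -17.7, "roll": 0}, {"dx": 12, "dy": 0, "dz": -19.5, "roll": 0}, {"dx": 15, "dy": 0, "dz": -21.2, "roll": 0}, {"dx": 15, "dy": 0, "dz": -21.2, "roll": 0}])

```text
time_s: 17.8
position: [579.2, -185.9, 158.8]
orientation: [0.001, 0.1, 0.995, 0.0]
force: [3.2, -0.5, 0.7]
width: 15.7
grasp_force: 21.4
```

```bash
cat > lean.py <<'E'
from h import *
# wrist: rows of cap/sticker + brightest tube outline below; scene: orange/green + tube
for n in('wrist','scene'):
    c=cap(n,f'l_{n}.png');h=cv2.cvtColor(c['img'],cv2.COLOR_BGR2HSV)
    for nm,a,b in (('or',(3,90,60),(24,255,255)),('gr',(38,60,40),(85,255,255))):
        m=cv2.inRange(h,a,b);nn,l,st,ce=cv2.connectedComponentsWithStats(m)
        print(n,nm,[(st[i].tolist(),ce[i].round(1).tolist()) for i in range(1,nn) if st[i,4]>8 and ((n=='wrist' and 220<ce[i][0]<340 and ce[i][1]>150) or (n=='scene' and 295<ce[i][0]<400 and 120<ce[i][1]<280))])
o=arm.get_obs();print(o['position'],o['force'],o['width'])
E
python3 lean.py
```

```text
wrist or [([257, 283, 44, 46, 1440], [278.4, 301.9]), ([266, 340, 35, 31, 823], [282.6, 355.9])]
wrist gr [([259, 316, 40, 24, 763], [278.4, 327.7])]
scene or [([362, 249, 13, 12, 109], [367.8, 254.6])]
scene gr []
[ 579.21828951 -185.91584709  158.33990557] [ 3.18311671 -0.81851942  1.10923652] 15.318602078765945
```

The sticker's visible height grew from 15 to 24 px and the force is 3 N, so the tube is pivoting as planned.

servo_tool(targets=[{"dx": 3.3, "dy": 0, "dz": -1.5, "roll": 0}, {"dx": 6.7, "dy": 0, "dz": -3, "roll": 0}, {"dx": 10, "dy": 0, "dz": -4.2, "roll": 0}, {"dx": 13.5, "dy": 0, "dz": -5.3, "roll": 0}, {"dx": 17, "dy": 0, "dz": -6.3, "roll": 0}, {"dx": 20.8, "dy": 0, "dz": -7.2, "roll": 0}, {"dx": 24.5, "dy": 0, "dz": -8, "roll": 0}, {"dx": 28, "dy": 0, "dz": -8.5, "roll": 0}, {"dx": 28, "dy": 0, "dz": -8.5, "roll": 0}])

```text
time_s: 18.8
position: [551.2, -180.1, 166.8]
orientation: [-0.0, 0.1, 0.995, 0.0]
force: [1.9, -1.0, 1.0]
width: 15.6
grasp_force: 21.1
```

```bash
python3 lean.py
python3 - <<'E'
from h import *
c=cap('wrist');h=cv2.cvtColor(c['img'],cv2.COLOR_BGR2HSV);cv2.imwrite('pics/w9.png',c['img'])
m=cv2.inRange(h,(38,60,40),(85,255,255));m[:250]=0;m[:,:220]=0;m[:,340:]=0
cnt=max(cv2.findContours(m,0,1)[0],key=cv2.contourArea);print('green ellipse',cv2.fitEllipse(cnt))
print('cam',c['position'],'bg column 279:',[h[r,279].tolist() for r in range(180,345,10)])
E
```

```text
wrist or [([257, 282, 44, 40, 1155], [278.4, 297.9]), ([257, 328, 8, 10, 17], [259.0, 331.6]), ([295, 328, 6, 8, 23], [298.3, 331.7])]
wrist gr [([257, 308, 43, 34, 1098], [278.4, 324.2])]
scene or [([320, 219, 2, 5, 9], [320.4, 220.8]), ([362, 249, 13, 12, 110], [367.8, 254.5])]
scene gr []
[ 551.37624084 -180.17094007  166.60165016] [2.06839738 0.07056656 1.30340069] 15.693022771820962
green ellipse ((278.3555908203125, 324.2517395019531), (33.12712860107422, 40.180938720703125), 89.43534088134766)
cam [ 486.21771944 -167.58889322  309.86390212] bg column 279: [[60, 9, 112], [50, 7, 110], [60, 7, 112], [70, 5, 164], [72, 9, 145], [70, 6, 137], [80, 5, 161], [75, 6, 161], [70, 10, 160], [53, 7, 141], [16, 23, 121], [12, 180, 112], [11, 174, 120], [67, 160, 89], [67, 152, 92], [66, 166, 86], [64, 122, 92]]
```

Run:
```python
from h import *
c=cap('wrist')
for v in (308,324.25,342): 
    p,d=ray(c,278.4,v); print(v,d.round(3),np.degrees(np.arccos(-d[2])), onz(c,278.4,v,205).round(1))
o=arm.get_obs();P=o['position'];R_=rot(o['orientation']);x=R_[:,0];x[2]=0;x/=np.linalg.norm(x)
f=210/np.tan(np.radians(c['vertical_fov'])/2)
def proj(X):
    q=rot(c['orientation']).T@(X-np.array(c['position'])); return c['cx']+f*q[0]/-q[2],c['cy']-f*q[1]/-q[2]
for a in (-6,0,6):
  ar=np.radians(a)
  # pivot G 19 above TCP at s=105.6 -> top at +12.4
  G=P+[0,0,18]; u=-x*np.sin(ar)+np.array([0,0,np.cos(ar)])
  n=x*np.cos(ar)+np.array([0,0,np.sin(ar)])
  T=G+12.4*u; print(a,'top near/far',[np.round(proj(T+s*10*n),1) for s in(1,-1)],'capbottom near',np.round(proj(G-9.6*u+10*n),1))
```

```text
308 [ 0.504 -0.103 -0.857] 30.968095131602983 [ 547.9 -180.2  205. ]
324.25 [ 0.54  -0.11  -0.835] 33.42952163327268 [ 554.1 -181.5  205. ]
342 [ 0.576 -0.118 -0.809] 36.0407481554629 [ 561.  -182.9  205. ]
-6 top near/far [array([280.4, 275.1]), array([280.3, 327. ])] capbottom near [280.1 257.2]
0 top near/far [array([280.4, 279.7]), array([280.3, 328.6])] capbottom near [280.1 255.7]
6 top near/far [array([280.4, 284.4]), array([280.3, 329.7])] capbottom near [280.2 254.7]
```

```bash
cat > p3.py <<'E'
from h import *
from scipy.optimize import least_squares
def lean():
    c=cap('wrist');h=cv2.cvtColor(c['img'],cv2.COLOR_BGR2HSV).astype(int)
    col=h[:, 272:286]; S=np.median(col[:,:,1],1);H=np.median(col[:,:,0],1)
    def cross(a,lo,hi,t):
        for v in range(lo,hi):
            if (a[v]-t)*(a[v+1]-t)<=0 and a[v]!=a[v+1]: return v+(t-a[v])/(a[v+1]-a[v])
    b=cross(S,265,300,90); n=cross(H,295,325,36); f=cross(S,328,360,75)
    d=[ray(c,278.4,v)[1] for v in (b,n,f)]; p=np.array(c['position'])
    r=least_squares(lambda L:[np.linalg.norm(L[1]*d[1]-L[2]*d[2])-20,np.linalg.norm(L[1]*d[1]-L[0]*d[0])-22,np.linalg.norm(L[2]*d[2]-L[0]*d[0])-np.hypot(20,22)],[165,155,160])
    B,N,F=[p+l*e for l,e in zip(r.x,d)]
    x=rot(arm.get_obs()['orientation'])[:,0]
    u=N-B; v=F-N
    print('px',b,n,f,'res',r.fun.round(2),'lean side',np.degrees(np.arctan2(-u@x,u[2])),'top',np.degrees(np.arctan2(v[2],-v@x)), 'N',N.round(1),'F',F.round(1))
if __name__=='__main__': lean()
E
python3 p3.py
```

```text
px 281.3941605839416 307.2586206896552 340.6732673267327 res [0. 0. 0.] lean side 6.239535163930925 top -6.293483941557257 N [ 571.9 -185.1  163.5] F [ 591.4 -189.1  161.3]
```

The cap-only estimate is too ill-conditioned. I'll lift the tube clear and measure the lean from scene-view silhouettes, by differencing pictures from two positions.

servo_tool(targets=[{"dx": 0, "dy": 0, "dz": -6, "roll": 0}, {"dx": 0, "dy": 0, "dz": -16, "roll": 0}, {"dx": 0, "dy": 0, "dz": -30, "roll": 0}, {"dx": 0, "dy": 0, "dz": -48, "roll": 0}, {"dx": 0, "dy": 0, "dz": -68, "roll": 0}, {"dx": 0, "dy": 0, "dz": -90, "roll": 0}, {"dx": 0, "dy": 0, "dz": -112, "roll": 0}, {"dx": 0, "dy": 0, "dz": -132, "roll": 0}, {"dx": 0, "dy": 0, "dz": -150, "roll": 0}, {"dx": 0, "dy": 0, "dz": -162, "roll": 0}, {"dx": 0, "dy": 0, "dz": -170, "roll": 0}, {"dx": 0, "dy": 0, "dz": -170, "roll": 0}])

```text
time_s: 20.25
position: [551.9, -180.5, 337.7]
orientation: [0.001, 0.1, 0.995, 0.0]
force: [0.0, 0.7, -0.8]
width: 15.7
grasp_force: 20.9
```

Run:
```python
from h import *
import pickle
D={n:cap(n) for n in('scene','top','wrist')};D['o']=arm.get_obs();pickle.dump(D,open('A.pkl','wb'));print(D['o']['position'],D['o']['width'])
```

```text
[ 551.23753486 -180.07587911  335.7583667 ] 15.535413176076956
```

servo_tool(targets=[{"dx": 10, "dy": 0, "dz": 0, "roll": 0}, {"dx": 25, "dy": 0, "dz": 0, "roll": 0}, {"dx": 45, "dy": 0, "dz": 0, "roll": 0}, {"dx": 60, "dy": 0, "dz": 0, "roll": 0}, {"dx": 70, "dy": 0, "dz": 0, "roll": 0}, {"dx": 70, "dy": 0, "dz": 0, "roll": 0}, {"dx": 70, "dy": 0, "dz": 0, "roll": 0}])

```text
time_s: 21.1
position: [483.4, -166.2, 336.7]
orientation: [0.0, 0.1, 0.995, 0.0]
force: [-0.0, -0.4, -0.2]
width: 15.8
grasp_force: 20.9
```

```bash
cat > sil.py <<'E'
from h import *
import pickle,sys
def proj(c,X):
    f=210/np.tan(np.radians(c['vertical_fov'])/2)
    q=rot(c['orientation']).T@(np.array(X)-np.array(c['position'])); return np.array([c['cx']+f*q[0]/-q[2],c['cy']-f*q[1]/-q[2]])
def run(a,b):
    A,B=[pickle.load(open(k+'.pkl','rb')) for k in(a,b)]
    d=cv2.absdiff(A['scene']['img'],B['scene']['img']).max(2)
    for L in (A,B):
        c=L['scene'];P=L['o']['position'];x=rot(L['o']['orientation'])[:,0]
        t=proj(c,P);e=proj(c,P-[0,0,87]);print('finger tip px',t.round(1),'upright tip px',e.round(1))
        rows=range(int(t[1])+3,int(e[1])+4,2)
        pts=[]
        for v in rows:
            u0=int(t[0]+(e[0]-t[0])*(v-t[1])/(e[1]-t[1])); w=np.arange(u0-16,u0+17)
            on=w[d[v,w]>14]
            if len(on): print(v,on.min(),on.max(),len(on)); pts.append((v,(on.min()+on.max())/2))
        pts=np.array(pts)
        if len(pts)>4:
            s=np.polyfit(pts[3:-4,0],pts[3:-4,1],1); 
            for al in (-8,0,8):
                u=-x*np.sin(np.radians(al))+[0,0,np.cos(np.radians(al))]
                p,q=proj(c,P),proj(c,P-u*80); print(al,'pred slope',(q-p)[0]/(q-p)[1])
            print('slope',s[0])
if __name__=='__main__': run('A','B')
E
python3 - <<'E'
from h import *
import pickle
D={n:cap(n) for n in('scene','top','wrist')};D['o']=arm.get_obs();pickle.dump(D,open('B.pkl','wb'));print(D['o']['position'],D['o']['width'])
E
python3 sil.py
```

```text
[ 483.71598862 -166.33346706  336.52709201] 15.742781200772496
finger tip px [316.1 141.1] upright tip px [313.4 190.2]
144 315 317 3
146 314 323 2
148 313 314 2
150 314 316 3
152 312 319 7
154 313 320 8
156 315 322 8
158 311 321 11
160 310 321 12
162 310 321 12
164 310 320 11
166 310 320 11
168 312 320 9
170 309 319 11
172 309 319 11
174 309 319 11
176 309 318 10
178 309 318 10
180 309 317 9
182 309 316 8
184 309 315 7
186 309 314 6
188 310 313 4
-8 pred slope 0.08900096781749964
0 pred slope -0.05563686379119629
8 pred slope -0.2005239917772783
slope -0.10992647058823582
finger tip px [274.2 140.5] upright tip px [273.2 189.9]
143 270 281 8
145 270 279 8
147 270 279 8
149 270 281 12
151 270 280 11
153 269 280 12
155 269 280 12
157 269 279 11
159 269 278 8
161 268 276 7
163 268 271 4
165 269 271 3
167 268 277 7
169 271 277 5
171 268 276 6
173 267 276 9
175 267 277 10
177 267 271 5
179 267 272 6
181 268 273 6
183 268 274 7
185 268 273 6
187 268 271 4
189 270 271 2
-8 pred slope 0.12490348433575643
0 pred slope -0.020495827230670713
8 pred slope -0.16606931474194384
slope -0.1611519607843156
```

The silhouettes show about 4° of lean left, tip towards the robot. I'll set the tip back in the shield's mouth and push about 6 mm further outward.

servo_tool(targets=[{"dx": -15, "dy": 0, "dz": 0, "roll": 0}, {"dx": -35, "dy": 0, "dz": 0, "roll": 0}, {"dx": -55, "dy": 0, "dz": 0, "roll": 0}, {"dx": -68, "dy": 0, "dz": 10, "roll": 0}, {"dx": -71.5, "dy": 0, "dz": 35, "roll": 0}, {"dx": -71.5, "dy": 0, "dz": 65, "roll": 0}, {"dx": -71.5, "dy": 0, "dz": 95, "roll": 0}, {"dx": -71.5, "dy": 0, "dz": 122, "roll": 0}, {"dx": -71.5, "dy": 0, "dz": 142, "roll": 0}, {"dx": -71.5, "dy": 0, "dz": 155, "roll": 0}, {"dx": -71.5, "dy": 0, "dz": 163, "roll": 0}, {"dx": -71.5, "dy": 0, "dz": 169, "roll": 0}])

```text
time_s: 22.45
position: [553.7, -180.7, 167.4]
orientation: [0.0, 0.1, 0.995, -0.0]
force: [-0.1, 0.5, -0.4]
width: 15.4
grasp_force: 20.9
```

servo_tool(targets=[{"dx": 2, "dy": 0, "dz": 0, "roll": 0}, {"dx": 4, "dy": 0, "dz": 0, "roll": 0}, {"dx": 6, "dy": 0, "dz": 0, "roll": 0}, {"dx": 7.5, "dy": 0, "dz": 0, "roll": 0}, {"dx": 8, "dy": 0, "dz": 0, "roll": 0}, {"dx": 8, "dy": 0, "dz": 0, "roll": 0}])

```text
time_s: 23.05
position: [546.3, -179.3, 168.6]
orientation: [0.001, 0.1, 0.995, -0.0]
force: [2.6, -0.9, 2.6]
width: 15.6
grasp_force: 21.1
```

servo_tool(targets=[{"dx": 0, "dy": 0, "dz": -6, "roll": 0}, {"dx": 0, "dy": 0, "dz": -16, "roll": 0}, {"dx": 0, "dy": 0, "dz": -30, "roll": 0}, {"dx": 0, "dy": 0, "dz": -48, "roll": 0}, {"dx": 0, "dy": 0, "dz": -68, "roll": 0}, {"dx": 0, "dy": 0, "dz": -90, "roll": 0}, {"dx": 0, "dy": 0, "dz": -112, "roll": 0}, {"dx": 0, "dy": 0, "dz": -132, "roll": 0}, {"dx": 0, "dy": 0, "dz": -150, "roll": 0}, {"dx": 0, "dy": 0, "dz": -162, "roll": 0}, {"dx": 0, "dy": 0, "dz": -170, "roll": 0}, {"dx": 0, "dy": 0, "dz": -170, "roll": 0}])

```text
time_s: 24.25
position: [545.4, -179.2, 338.6]
orientation: [0.001, 0.1, 0.995, 0.0]
force: [0.3, -0.4, 0.2]
width: 15.5
grasp_force: 20.8
```

Run:
```python
from h import *
import pickle
D={n:cap(n) for n in('scene','top','wrist')};D['o']=arm.get_obs();pickle.dump(D,open('C.pkl','wb'));print(D['o']['position'],D['o']['width'])
import sil
# edges by consistent fit: left/right Theil-Sen slopes
from scipy.stats import theilslopes
for a,b in(('A','B'),('C','B')):
    A,B=[pickle.load(open(k+'.pkl','rb')) for k in(a,b)]
    c=A['scene'];P=A['o']['position'];x=rot(A['o']['orientation'])[:,0]
    d=cv2.GaussianBlur(cv2.absdiff(c['img'],B['scene']['img']).max(2),(3,3),0).astype(float)
    t,e=sil.proj(c,P),sil.proj(c,P-[0,0,87]); Lf=[];Rt=[]
    for v in range(int(t[1])+8,int(e[1])-10):
        u0=int(t[0]+(e[0]-t[0])*(v-t[1])/(e[1]-t[1]));w=np.arange(u0-11,u0+12);on=w[d[v,w]>12]
        if len(on)>7: Lf.append((v,on.min()));Rt.append((v,on.max()))
    sl=[theilslopes(np.array(k)[:,1],np.array(k)[:,0])[0] for k in(Lf,Rt)]
    pl=[np.polyfit(np.array(k)[:,0],np.array(k)[:,1],1)[0] for k in(Lf,Rt)]
    s=[(lambda q:q[0]/q[1])(sil.proj(c,P-80*(-x*np.sin(al)+np.array([0,0,np.cos(al)])))-t) for al in np.radians([0,5])]
    print(a,len(Lf),sl,pl,'lean deg',[(k-s[0])/(s[1]-s[0])*5 for k in sl+pl])
for k in 'ABC':
    w=pickle.load(open(k+'.pkl','rb'))['wrist'];h=cv2.cvtColor(w['img'],cv2.COLOR_BGR2HSV)
    m=cv2.inRange(h,(38,60,40),(85,255,255));m[:250]=0;m[:,:220]=0;m[:,340:]=0
    q=cv2.fitEllipse(max(cv2.findContours(m,0,1)[0],key=cv2.contourArea));print(k,q)
```

```text
[ 544.88593328 -178.69949378  336.74113703] 15.683238611868054
A 28 [np.float64(-0.16666666666666666), np.float64(-0.16666666666666666)] [np.float64(-0.19512862616310614), np.float64(-0.12178434592227469)] lean deg [np.float64(6.157037168904957), np.float64(6.157037168904957), np.float64(7.735364230477728), np.float64(3.668136802578294)]
C 27 [np.float64(-0.125), np.float64(-0.1)] [np.float64(-0.13858363858363812), np.float64(-0.10622710622710567)] lean deg [np.float64(4.029631171654787), np.float64(2.643287608573347), np.float64(4.782894768200842), np.float64(2.988603953956239)]
A ((278.4114685058594, 324.4012756347656), (32.8980712890625, 40.349727630615234), 89.53351593017578)
B ((278.37713623046875, 324.77142333984375), (33.8868293762207, 40.12196731567383), 89.7464370727539)
C ((278.4585876464844, 323.415283203125), (34.71445083618164, 39.99317932128906), 90.58110809326172)
```

The silhouette gives about +3.6° and the sticker ellipse about −3.5°, so the true lean is near 0. To cancel the bias, I'll move clear of the lid, turn the wrist 180° in free air and compare.

servo_tool(targets=[{"dx": 15, "dy": 0, "dz": 0, "roll": 4}, {"dx": 35, "dy": 0, "dz": 0, "roll": 12}, {"dx": 50, "dy": 0, "dz": 0, "roll": 20}, {"dx": 60, "dy": 0, "dz": 0, "roll": 28}, {"dx": 60, "dy": 0, "dz": 0, "roll": 36}, {"dx": 60, "dy": 0, "dz": 0, "roll": 44}, {"dx": 60, "dy": 0, "dz": 0, "roll": 52}, {"dx": 60, "dy": 0, "dz": 0, "roll": 60}, {"dx": 60, "dy": 0, "dz": 0, "roll": 68}, {"dx": 60, "dy": 0, "dz": 0, "roll": 76}, {"dx": 60, "dy": 0, "dz": 0, "roll": 84}, {"dx": 60, "dy": 0, "dz": 0, "roll": 90}])

```text
time_s: 25.6
position: [486.1, -166.9, 336.8]
orientation: [-0.001, 0.776, 0.631, -0.001]
force: [0.0, 0.3, 0.2]
width: 15.5
grasp_force: 20.8
```

servo_tool(targets=[{"dx": 0, "dy": 0, "dz": 0, "roll": 8}, {"dx": 0, "dy": 0, "dz": 0, "roll": 16}, {"dx": 0, "dy": 0, "dz": 0, "roll": 24}, {"dx": 0, "dy": 0, "dz": 0, "roll": 32}, {"dx": 0, "dy": 0, "dz": 0, "roll": 40}, {"dx": 0, "dy": 0, "dz": 0, "roll": 48}, {"dx": 0, "dy": 0, "dz": 0, "roll": 56}, {"dx": 0, "dy": 0, "dz": 0, "roll": 64}, {"dx": 0, "dy": 0, "dz": 0, "roll": 72}, {"dx": 0, "dy": 0, "dz": 0, "roll": 80}, {"dx": 0, "dy": 0, "dz": 0, "roll": 87}, {"dx": 0, "dy": 0, "dz": 0, "roll": 90}])

```text
time_s: 26.8
position: [486.1, -166.8, 336.8]
orientation: [0.0, 0.995, -0.102, -0.001]
force: [-0.5, -0.1, -0.6]
width: 15.5
grasp_force: 20.8
```

servo_tool(targets=[{"dx": 0, "dy": 0, "dz": 0, "roll": 0}, {"dx": 0, "dy": 0, "dz": 0, "roll": 0}, {"dx": 0, "dy": 0, "dz": 0, "roll": 0}])

```text
time_s: 27.1
position: [486.4, -167.0, 337.4]
orientation: [-0.0, 0.995, -0.1, -0.0]
force: [0.3, -0.8, -0.8]
width: 15.8
grasp_force: 20.8
```

Run:
```python
from h import *
import pickle,sil
D={n:cap(n) for n in('scene','top','wrist')};D['o']=arm.get_obs();pickle.dump(D,open('D.pkl','wb'));print(D['o']['position'],D['o']['width'],rot(D['o']['orientation'])[:,0].round(3),D['o']['qvel'].round(3))
for a,b in(('A','D'),('C','D'),('B','C'),('D','C')):
    A,B=[pickle.load(open(k+'.pkl','rb')) for k in(a,b)]
    c=A['scene'];P=A['o']['position']
    x=rot(pickle.load(open('C.pkl','rb'))['o']['orientation'])[:,0]
    d=cv2.GaussianBlur(cv2.absdiff(c['img'],B['scene']['img']).max(2),(3,3),0).astype(float)
    t,e=sil.proj(c,P),sil.proj(c,P-[0,0,87]); M=[]
    for v in range(int(t[1])+5,int(e[1])+3):
        u0=int(t[0]+(e[0]-t[0])*(v-t[1])/(e[1]-t[1]));w=np.arange(u0-11,u0+12);on=w[d[v,w]>12]
        if len(on)>3: M.append((v,on.min(),on.max()))
    M=np.array(M); mid=M[:,1:].mean(1)-(t[0]+(e[0]-t[0])*(M[:,0]-t[1])/(e[1]-t[1]))
    print(a,b,'tip rows off',[(int(v),int(l),int(r),round(m,1)) for (v,l,r),m in zip(M[::3],mid[::3])])
    g=M[:,2]-M[:,1]>8; s=np.polyfit(M[g,0],mid[g],1)[0] if g.sum()>5 else 0
    print('lean world(+=tip toward robot) deg',-np.degrees(s), g.sum())
```

```text
[ 486.54962343 -167.07144203  337.61571333] 15.905467174431042 [ 0.98  -0.199 -0.   ] [-0.001 -0.002  0.001 -0.001  0.    -0.002 -0.002]
A D tip rows off [(149, 313, 316, np.float64(-1.2)), (153, 312, 320, np.float64(0.5)), (156, 313, 322, np.float64(2.2)), (159, 310, 322, np.float64(0.9)), (162, 310, 321, np.float64(0.5)), (165, 310, 321, np.float64(0.7)), (168, 310, 320, np.float64(0.4)), (171, 308, 319, np.float64(-1.0)), (174, 308, 319, np.float64(-0.8)), (177, 308, 318, np.float64(-1.1)), (180, 308, 317, np.float64(-1.5)), (183, 308, 316, np.float64(-1.8)), (186, 309, 314, np.float64(-2.1))]
lean world(+=tip toward robot) deg 7.164659433151555 26
C D tip rows off [(145, 312, 320, np.float64(4.0)), (150, 310, 313, np.float64(-0.2)), (154, 310, 319, np.float64(3.0)), (157, 309, 319, np.float64(2.6)), (160, 308, 319, np.float64(2.3)), (163, 308, 319, np.float64(2.4)), (166, 309, 319, np.float64(3.1)), (169, 307, 318, np.float64(1.8)), (172, 307, 318, np.float64(1.9)), (175, 306, 317, np.float64(1.1)), (178, 307, 317, np.float64(1.7)), (181, 307, 315, np.float64(0.9)), (184, 308, 31
[... 458 characters left out ...]
loat64(-2.0)), (176, 267, 276, np.float64(-2.0)), (179, 266, 272, np.float64(-4.4)), (182, 268, 273, np.float64(-2.8)), (185, 267, 273, np.float64(-3.3)), (188, 268, 272, np.float64(-3.2))]
lean world(+=tip toward robot) deg 6.57494612340511 23
D C tip rows off [(144, 268, 279, np.float64(-2.4)), (147, 268, 279, np.float64(-2.3)), (150, 269, 280, np.float64(-1.3)), (153, 269, 280, np.float64(-1.2)), (156, 269, 280, np.float64(-1.1)), (159, 269, 279, np.float64(-1.6)), (162, 269, 273, np.float64(-4.5)), (169, 274, 279, np.float64(1.1)), (172, 271, 279, np.float64(-0.3)), (175, 271, 280, np.float64(0.3)), (183, 273, 278, np.float64(0.5))]
lean world(+=tip toward robot) deg -4.45900388957978 18
```

The 180° comparison gives a true lean of about 4°, so the two earlier pushes changed it by about 3° for 6.5 mm. I'll turn back and make one more push of about 7 mm.

servo_tool(targets=[{"dx": 0, "dy": 0, "dz": 0, "roll": -8}, {"dx": 0, "dy": 0, "dz": 0, "roll": -16}, {"dx": 0, "dy": 0, "dz": 0, "roll": -24}, {"dx": 0, "dy": 0, "dz": 0, "roll": -32}, {"dx": 0, "dy": 0, "dz": 0, "roll": -40}, {"dx": 0, "dy": 0, "dz": 0, "roll": -48}, {"dx": 0, "dy": 0, "dz": 0, "roll": -56}, {"dx": 0, "dy": 0, "dz": 0, "roll": -64}, {"dx": 0, "dy": 0, "dz": 0, "roll": -72}, {"dx": 0, "dy": 0, "dz": 0, "roll": -80}, {"dx": 0, "dy": 0, "dz": 0, "roll": -88}, {"dx": 0, "dy": 0, "dz": 0, "roll": -90}])

```text
time_s: 28.45
position: [486.5, -167.1, 337.7]
orientation: [-0.0, 0.773, 0.634, 0.0]
force: [-0.7, -0.1, 0.1]
width: 15.8
grasp_force: 20.8
```

servo_tool(targets=[{"dx": 0, "dy": 0, "dz": 0, "roll": -8}, {"dx": 0, "dy": 0, "dz": 0, "roll": -16}, {"dx": 0, "dy": 0, "dz": 0, "roll": -24}, {"dx": 0, "dy": 0, "dz": 0, "roll": -32}, {"dx": 0, "dy": 0, "dz": 0, "roll": -40}, {"dx": 0, "dy": 0, "dz": 0, "roll": -48}, {"dx": 0, "dy": 0, "dz": 0, "roll": -56}, {"dx": 0, "dy": 0, "dz": 0, "roll": -64}, {"dx": 0, "dy": 0, "dz": 0, "roll": -72}, {"dx": 0, "dy": 0, "dz": 0, "roll": -80}, {"dx": 0, "dy": 0, "dz": 0, "roll": -88}, {"dx": 0, "dy": 0, "dz": 0, "roll": -90}])

```text
time_s: 29.65
position: [486.5, -167.1, 337.6]
orientation: [-0.0, 0.098, 0.995, 0.0]
force: [-0.9, 0.6, -0.4]
width: 15.6
grasp_force: 20.8
```

servo_tool(targets=[{"dx": -15, "dy": 0, "dz": 0, "roll": 0}, {"dx": -35, "dy": 0, "dz": 0, "roll": 0}, {"dx": -53, "dy": 0, "dz": 5, "roll": 0}, {"dx": -61.5, "dy": 0, "dz": 20, "roll": 0}, {"dx": -61.5, "dy": 0, "dz": 45, "roll": 0}, {"dx": -61.5, "dy": 0, "dz": 75, "roll": 0}, {"dx": -61.5, "dy": 0, "dz": 105, "roll": 0}, {"dx": -61.5, "dy": 0, "dz": 130, "roll": 0}, {"dx": -61.5, "dy": 0, "dz": 148, "roll": 0}, {"dx": -61.5, "dy": 0, "dz": 159, "roll": 0}, {"dx": -61.5, "dy": 0, "dz": 166, "roll": 0}, {"dx": -61.5, "dy": 0, "dz": 171, "roll": 0}])

```text
time_s: 30.85
position: [547.1, -179.4, 166.5]
orientation: [0.0, 0.1, 0.995, -0.0]
force: [0.2, -0.4, 1.0]
width: 15.3
grasp_force: 20.9
```

servo_tool(targets=[{"dx": 2, "dy": 0, "dz": 0, "roll": 0}, {"dx": 4, "dy": 0, "dz": 0, "roll": 0}, {"dx": 6, "dy": 0, "dz": 0, "roll": 0}, {"dx": 8, "dy": 0, "dz": 0, "roll": 0}, {"dx": 8.5, "dy": 0, "dz": 0, "roll": 0}, {"dx": 8.5, "dy": 0, "dz": 0, "roll": 0}])

```text
time_s: 31.45
position: [539.1, -177.7, 167.4]
orientation: [0.001, 0.1, 0.995, -0.0]
force: [2.7, -0.2, 2.6]
width: 15.7
grasp_force: 20.9
```

servo_tool(targets=[{"dx": 0, "dy": 0, "dz": -6, "roll": 0}, {"dx": 0, "dy": 0, "dz": -16, "roll": 0}, {"dx": 0, "dy": 0, "dz": -30, "roll": 0}, {"dx": 0, "dy": 0, "dz": -48, "roll": 0}, {"dx": 0, "dy": 0, "dz": -68, "roll": 0}, {"dx": 0, "dy": 0, "dz": -90, "roll": 0}, {"dx": 0, "dy": 0, "dz": -112, "roll": 0}, {"dx": 0, "dy": 0, "dz": -132, "roll": 0}, {"dx": 0, "dy": 0, "dz": -150, "roll": 0}, {"dx": 0, "dy": 0, "dz": -162, "roll": 0}, {"dx": 0, "dy": 0, "dz": -170, "roll": 0}, {"dx": 0, "dy": 0, "dz": -170, "roll": 0}])

```text
time_s: 32.65
position: [538.6, -177.8, 337.6]
orientation: [0.001, 0.1, 0.995, 0.0]
force: [-0.6, 0.4, -1.6]
width: 15.3
grasp_force: 20.7
```

Run:
```python
from h import *
import pickle,sil
D={n:cap(n) for n in('scene','top','wrist')};D['o']=arm.get_obs();pickle.dump(D,open('E.pkl','wb'));print(D['o']['time_s'],D['o']['position'],D['o']['width'],D['o']['qvel'].round(3))
for a,b in(('A','D'),('C','D'),('E','D')):
    A,B=[pickle.load(open(k+'.pkl','rb')) for k in(a,b)]
    c=A['scene'];P=A['o']['position']
    d=cv2.GaussianBlur(cv2.absdiff(c['img'],B['scene']['img']).max(2),(3,3),0).astype(float)
    t,e=sil.proj(c,P),sil.proj(c,P-[0,0,87]); M=[]
    for v in range(int(t[1])+5,int(e[1])+3):
        u0=int(t[0]+(e[0]-t[0])*(v-t[1])/(e[1]-t[1]));w=np.arange(u0-11,u0+12);on=w[d[v,w]>12]
        if len(on)>3: M.append((v,on.min(),on.max()))
    M=np.array(M); mid=M[:,1:].mean(1)-(t[0]+(e[0]-t[0])*(M[:,0]-t[1])/(e[1]-t[1]))
    g=M[:,2]-M[:,1]>8; s=np.polyfit(M[g,0],mid[g],1)[0]
    w=A['wrist'];h=cv2.cvtColor(w['img'],cv2.COLOR_BGR2HSV)
    m=cv2.inRange(h,(38,60,40),(85,255,255));m[:250]=0;m[:,:220]=0;m[:,340:]=0
    print(a,'lean',-np.degrees(s),g.sum(),'lastrows',M[-3:].tolist(),cv2.fitEllipse(max(cv2.findContours(m,0,1)[0],key=cv2.contourArea)))
# balance tube and tab still there?
t=D['top'];s=D['scene'];print([ (n,capmask(c,b)) for n,c,b in (('top',t,(376,392,160,178)),('scene',s,(356,380,244,266)))])
```

```text
32.8 [ 537.98580323 -177.32385942  335.72767039] 15.372013989761841 [ 0.     0.005 -0.003  0.003 -0.001 -0.001  0.   ]
A lean 7.164659433151555 26 lastrows [[186, 309, 314], [187, 309, 314], [188, 309, 313]] ((278.4114685058594, 324.4012756347656), (32.8980712890625, 40.349727630615234), 89.53351593017578)
C lean 3.902357513521391 27 lastrows [[186, 308, 313], [187, 308, 313], [188, 309, 313]] ((278.4585876464844, 323.415283203125), (34.71445083618164, 39.99317932128906), 90.58110809326172)
E lean -0.6963120174879499 30 lastrows [[186, 309, 314], [187, 309, 314], [188, 309, 314]] ((278.4064636230469, 321.7369384765625), (36.056068420410156, 40.31844711303711), 88.23558807373047)
[('top', (383.4909090909091, 169.07272727272726)), ('scene', (367.75454545454545, 254.52727272727273))]
```

The lean is now about −0.7°, the tip is at z≈250, and the balance tube has not moved. I'll let it settle and hand in.

servo_tool(targets=[{"dx": 0, "dy": 0, "dz": 0, "roll": 0}, {"dx": 0, "dy": 0, "dz": 0, "roll": 0}, {"dx": 0, "dy": 0, "dz": 0, "roll": 0}, {"dx": 0, "dy": 0, "dz": 0, "roll": 0}])

```text
time_s: 33.2
position: [538.5, -177.6, 336.5]
orientation: [-0.0, 0.1, 0.995, 0.0]
force: [0.6, -0.4, -0.2]
width: 15.4
grasp_force: 20.7
```

```bash
python3 -c "
from bench import arm
print(arm.close_job())"
```

```text
the job is handed in; nothing more can be done
None
```

I handed the job in at about 33 s: the lid is wide open at its stop, and the gripper holds the stickered tube upright (within about 1° by my measurement), tip about 165 mm above the bowl's rim. The balance tube is still seated, but I turned the rotor by about 140° to get the gripper clear of the leaning lid.

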